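# Put the tin away and roll the tambour shut

### The job

Put the small lidded aluminium tin upright inside the roll-top store, setting it down rather than dropping it. Then roll the slatted door down along its curved track until it is fully shut.

Things in the scene. Friction and masses are not known exactly. Their poses are not given: they have to be found in the camera images.
- tin: Small round tin of plain aluminium with a press-on lid that stays on, 60 mm across, 45 mm tall, 60 to 130 g, upright on the ledge. Origin: centre of its underside, z up. Not the flat wide tin (78 mm across, 22 mm tall) nor the tall tin (74 mm across, 105 mm tall).
- store: Fixed wooden roll-top, 262 (x) x 300 (y) x 205 mm high. Origin: centre of underside, z up; front = its -x. Inside floor 8 mm up; front sill x -128 to -118, 70 mm high; end walls from |y| = 138 mm, half-round tops. Loaded from above: door open, it is clear from the sill back to x = 0 (tin fits well at x -55, y 0). Slats run at radius 116-124 about the y axis at x 0, z 72; the tin clears them.
- tambour (a joint): Roll of the slatted tambour door about the store's y axis (x 0, z 72 mm), rad: 0 fully shut, lowest slat on the front sill; 1.69 fully rolled back under the rear hood. Starts at 1.5 to 1.68. Stays where it is left: about 3 N at the pull moves it, plus its 350 g weight.
- pull (a point): Middle of the door's round steel pull bar, 10 mm thick, parallel to the store's y, 130 mm clear between its two end posts, 36 mm off the slats. In the store's frame at x = -165 cos(a), z = 72 + 165 sin(a) mm, a = 0.279 rad + joint value: on top when open, at the front 117 mm up when shut. Can be pinched from above anywhere on its way (it turns between the fingers) or pushed.

How it is judged:
On the way:
1. the tin stands upright inside the store while the door is still open (x of tin in the frame of store between -0.1 and 0.1 m and y of tin in the frame of store between -0.115 and 0.115 m and z of tin in the frame of store below 0.018 m and angle between tin's own z axis and vertical below 0.17 rad and value of joint tambour above 1 rad and contact force between the fingers and tin below 0.05 N), for 0.2 s.
At the end, for the whole second after the job is handed in: The tin stands upright (within 10 degrees) and at rest on the floor inside the store, anywhere between its walls, and the door is rolled shut to within 0.12 rad (a gap of about 15 mm) (x of tin in the frame of store between -0.1 and 0.1 m and y of tin in the frame of store between -0.115 and 0.115 m and z of tin in the frame of store below 0.018 m and angle between tin's own z axis and vertical below 0.17 rad and value of joint tambour below 0.12 rad and linear speed of tin below 0.03 m/s); the robot touches nothing.
It fails at once if the tin is dropped (falls free for more than about 30 mm) (linear speed of tin above 0.75 m/s and contact force between anything else and tin below 0.01 N).
It also fails if it takes over 54 s, if anything falls off the work surface, if the arm or the gripper's body presses on something with over 40 N, if the wrist force passes 120 N, or if a joint passes its speed limit or range.

### The arm

A 7-joint arm with a two-finger parallel gripper is mounted at the origin on the work surface. World frame = base frame: x ahead of the robot, y to its left, z up, the work surface at z = 0. Lengths are in m, angles in rad, forces in N, time in s.
With the tool pointing down it reaches from about 0.425 to 1.025 m from the base axis. Payload 9.4 kg.
Tool frame: the origin (TCP) lies at the very end of the fingers, on their centre line; the grasp point (between the pads) lies 19 mm behind it; z points along the fingers, x is the direction in which the jaws open and shut, and the axes are right-handed (so a half turn about z gives the same grasp; the last joint's range is limited). The gripper opens to 85 mm and grips with 20 to 120 N. Pads are 22 mm wide; open, the fingers measure 114 mm over their backs; the gripper's body (76 mm by 85 mm) begins 54 mm behind the grasp point. The pads swing forward as they close: fully open they stand 13 mm farther back than shut.
Start: joints at [-1.252, 0.599, -0.003, 1.599, 0.002, 0.943, -0.08], TCP at [0.28, 0.669, 0.231] pointing down, gripper open.
Joint ranges: [-2.57, 2.57], [-0.35, 1.97], [-1.29, 1.29], [0.11, 2.56], [-1.05, 4.19], [0.11, 1.86], [-2.63, 2.63]. Speed limits (rad/s): [2.22, 2.22, 3.01, 3.01, 3.14, 3.14, 3.14].

### API

Orientations are given as [roll, pitch, yaw] about the fixed x, y, z axes, in that order (R = Rz(yaw) Ry(pitch) Rx(roll)).
In Python, from cell import r gives the robot as it stands.
- The arm moves only by the tool play_rows, never from a script. Its argument "steps" is one flat list of numbers, 5 for each row, row after row: the shift along the world's x, y, z in m, then the turn about the world's z in rad, then the closure, from -1 (fully open) to 1 (shut). A call has 1 to 8 rows; each row shifts and turns the pose as measured when the row begins; what a row does not reach is not made up. A row lasts 1/8 s, in which the tool goes at most 62.5 mm and 10.7 degrees, less where a joint would pass 70% of its speed; a pose out of reach is approached as far as the arm can. A call with a gripper value outside its range is refused whole. The fingers move at their own pace and stop on an object; the grip force is fixed at half the most. Time passes only in rows, so rows that do not move let the fingers close. It gives the time, the measured TCP pose, the force and the opening at its end, in the units of the state.
- r.sense(): the state, without advancing time (a new reading comes with each control period).
- r.camera(name): name is "side" or "top" or "wrist"; returns a dict with "image" (420x560x3 uint8, red, green, blue), "vfov" (degrees; the focal length in pixels is half the picture's height over the tangent of half this angle, whatever the lens; pixels are square), "cx", "cy" (the principal point, pixels), "R" (3x3) and "t" (3): a world point X has camera coordinates R X + t; the wrist camera has in their place "mount" (4x4, takes a point from camera to tool coordinates, whose origin is the TCP and whose axes are the tool frame's). Camera axes: x right, y down, z forward; pixel columns grow to the right and rows downward; lengths in m; the calibration is good to about 2 mm. A picture is of the moment at which its call begins: read the wrist's pose just before it. There is no depth.
- r.finish_job(): hands the job in, once; it reports no verdict.
Trained networks look in the newest picture that a camera, given by its name, has taken for a name from the list of things; names that differ only in an ending like _2 or _b are one class to them, and where a whole thing is asked for, a point or a joint stands for the part that bears it (a point fixed in the world has none). Each returns a list of dicts, best first, with "p" (0 to 1); they miss things now and then, are a little off and sometimes report something else, mostly with a low value. They report only what shows in the picture. A call takes as long as a camera call.
- r.search_frame(label, camera): "location" ([x, y, z] in m, in world coordinates, good to about 4 mm: the middle of the surface that is visible of it).
- r.regions_of(label, camera): "region" (420x560 bool, what is visible of it).
- r.spot_point(label, camera): "location" ([x, y, z] in m, in world coordinates, good to about 4 mm: a listed point, or the origin of a listed thing).
The state is a dict: "clock": time; "joints": joint angles; "qvel": joint speeds; "joint_efforts": joint torques, N m; "tool_pos": TCP position; "tool_rot": TCP orientation; "contact_force": force on the tool from outside, world axes, zero at the start; "torque": the same for the moment, N m; "width": opening from 0.0 (shut) to 1.0 (fully open).
Only numpy, scipy, OpenCV 4.12 (cv2) and the standard library are available. Lean on these libraries where they do the work, as an engineer would, in place of code of your own. Each camera call takes 0.05 s, during which the arm holds its last target. There are 200 camera calls.

## Working session

There is one attempt and no reset: what is moved stays moved. The work goes in short steps, Python scripts to look and compute and a tool call to move; the robot and the scene stay as the last step left them, time stands still between calls to the robot, and variables do not carry over. Pictures are saved under pics/ and viewed, about 8 in all and at most 12, crops included, and the job is handed in when it is done.

Besides the shell and the picture viewer there is one more tool, called as a command line: name --argument value ..., lists and objects as JSON in quotes. play_rows: Moves the arm, as the interface text tells. Its arguments: {"type":"object","properties":{"steps":{"type":"array"}},"required":["steps"]}

```bash
mkdir -p pics
python3 - <<'E'
from cell import r
import cv2,numpy as np
s=r.sense();print(s['clock'],s['tool_pos'],s['tool_rot'],s['width'])
ims=[]
for c in ["side","top"]:
    d=r.camera(c);ims.append(d['image'])
    for l in ["tin","store","pull"]:
        for f in (r.spot_point,r.search_frame):
            print(c,l,f.__name__,[(np.round(x['location'],3).tolist(),round(x['p'],2)) for x in f(l,c)[:4]])
    cv2.imwrite(f"pics/{c}0.png",d['image'][:,:,::-1])
print(r.sense()['clock'])
E
```

```text
0.0 [0.27932018 0.66850105 0.23037833] [3.14149614e+00 1.61945855e-03 1.17509386e+00] 1.0031386078249336
side tin call [([0.584, -0.224, 0.004], 0.94)]
side tin call [([0.589, -0.216, 0.046], 0.8), ([0.61, 0.123, 0.151], 0.47)]
side store call [([0.585, 0.113, -0.005], 0.61)]
side store call [([0.611, 0.122, 0.154], 0.8), ([0.611, 0.116, 0.195], 0.48)]
side pull call [([0.623, 0.108, 0.232], 0.75)]
side pull call [([0.611, 0.116, 0.194], 0.64)]
top tin call [([0.591, -0.221, 0.003], 0.83)]
top tin call [([0.584, -0.216, 0.051], 0.89)]
top store call [([0.583, 0.114, -0.001], 0.97)]
top store call [([0.592, 0.128, 0.07], 0.71)]
top pull call [([0.629, 0.11, 0.235], 0.97)]
top pull call [([0.611, 0.11, 0.196], 0.66)]
0.7
```

View pics/side0.png

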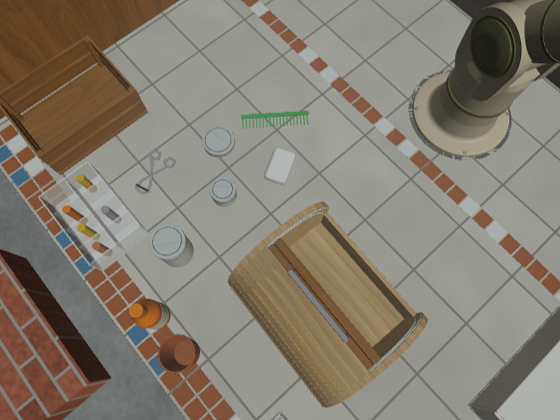

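View pics/top0.png

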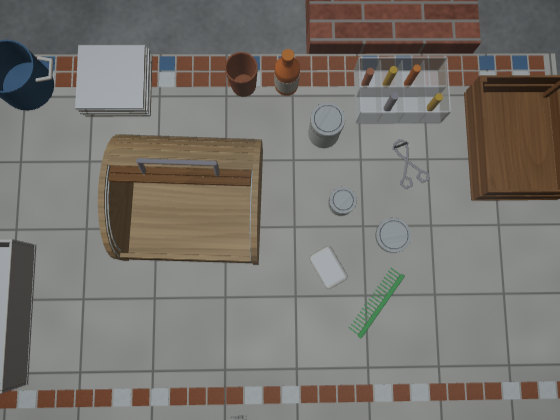

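The top view shows the small tin at (343,200), the flat one at (393,235) and the tall one at (327,120). The store is nearly square to the world, with its open front facing the robot and the pull at (178,162). Next I'll get the yaw and check the tin.

```bash
cat > h.py <<'E'
from cell import r
import cv2,numpy as np
def ray(d,uv,z,R=None,t=None):
    f=d['image'].shape[0]/2/np.tan(np.radians(d['vfov'])/2)
    R=d['R'] if R is None else R; t=d['t'] if t is None else t
    R=np.array(R);t=np.array(t)
    v=R.T@np.array([(uv[0]-d['cx'])/f,(uv[1]-d['cy'])/f,1]);c=-R.T@t
    return c+v*(z-c[2])/v[2]
def proj(d,X):
    f=d['image'].shape[0]/2/np.tan(np.radians(d['vfov'])/2)
    p=np.array(d['R'])@X+np.array(d['t']);return p[:2]/p[2]*f+[d['cx'],d['cy']]
E
python3 - <<'E'
from h import *
for c,uv in (("top",(343.5,199)),("side",(223.5,187))):
    d=r.camera(c);print(c,"lid",ray(d,uv,.045).round(4),"tinbase proj",proj(d,np.array([.588,-.222,.045])).round())
    for l in ("pull",):
        for g in r.regions_of(l,c)[:2]:
            m=g['region'];ys,xs=np.nonzero(m);P=np.array([ray(d,p,.232)[:2] for p in np.c_[xs,ys]])
            rc=cv2.minAreaRect(P.astype(np.float32));print(l,g['p'],rc,m.sum())
    if c=="top":
        # outer top edges of end walls / bar ends
        for uv,z in (((142,162),.235),((216,165),.235),((128,260),.07),((255,263),.07)): print(uv,ray(d,uv,z).round(4))
E
```

```text
top lid [ 0.5875 -0.22    0.045 ] tinbase proj [344. 199.]
pull 0.62 ((0.6077816486358643, 0.10360342264175415), (0.26000452041625977, 0.048395462334156036), 88.19013214111328) 2919
(142, 162) [0.6246 0.1734 0.235 ]
(216, 165) [0.6179 0.0381 0.235 ]
(128, 260) [0.4575 0.2381 0.07  ]
(255, 263) [ 0.4482 -0.0267  0.07  ]
side lid [ 0.5801 -0.22    0.045 ] tinbase proj [220. 189.]
pull 0.84 ((0.6151390075683594, 0.1121879518032074), (0.25655969977378845, 0.032203152775764465), 87.270751953125) 2876
```

play_rows --steps '[0,0,0.05,0.12,-1,0,0,0.06,0.12,-1,0.01,-0.06,0,0.12,-1,0.02,-0.058,0,0,-1,0.02,-0.058,0,0,-1,0.02,-0.058,0,0,-1,0.02,-0.058,0,0,-1,0.02,-0.058,0,0,-1]'

```text
clock: 1.9
tool_pos: [0.3882, 0.315, 0.3443]
tool_rot: [3.137, -0.003, 1.554]
contact_force: [0.4, 0.4, 0.1]
width: 1.0
```

Run:
```python
from h import *
d=r.camera("wrist");print(np.array(d['mount']).round(3).tolist(),d['vfov'])
```

```text
[[1.0, -0.001, -0.001, 0.001], [0.002, 0.948, 0.317, -0.081], [0.001, -0.317, 0.948, -0.143], [0.0, 0.0, 0.0, 1.0]] 69.15299659618961
```

play_rows --steps '[0.022,-0.058,0,0,-1,0.022,-0.058,0,0,-1,0.022,-0.058,0,0,-1,0.022,-0.058,0,0,-1,0.022,-0.058,0,0,-1,0.022,-0.058,0,0,-1,0.022,-0.058,0,0,-1,0.022,-0.058,0,0,-1]'

```text
clock: 2.95
tool_pos: [0.5648, -0.1513, 0.3474]
tool_rot: [3.129, -0.003, 1.551]
contact_force: [0.2, 1.0, 0.4]
width: 0.996
```

play_rows --steps '[0.015,-0.055,-0.05,0,-1,0.01,-0.02,-0.05,0,-1,0,0,-0.05,0,-1,0,0,0,0,-1]'

```text
clock: 3.45
tool_pos: [0.5892, -0.2236, 0.2043]
tool_rot: [3.125, 0.0, 1.544]
contact_force: [-0.3, -0.1, 0.2]
width: 0.999
```

```bash
cat >> h.py <<'E'
from scipy.spatial.transform import Rotation as Ro
def wrist():
    s=r.sense();d=r.camera("wrist");M=np.eye(4);M[:3,:3]=Ro.from_euler('xyz',s['tool_rot']).as_matrix();M[:3,3]=s['tool_pos']
    W=np.linalg.inv(M@np.array(d['mount']));d['R']=W[:3,:3];d['t']=W[:3,3];return s,d
E
python3 - <<'E'
from h import *
s,d=wrist();print(s['clock'],s['tool_pos'],s['tool_rot'])
for f in (r.spot_point,r.search_frame): print([(np.round(x['location'],3).tolist(),round(x['p'],2)) for x in f("tin","wrist")])
for g in r.regions_of("tin","wrist")[:2]:
    ys,xs=np.nonzero(g['region']);print(g['p'],xs.min(),xs.max(),ys.min(),ys.max())
print(proj(d,np.array([.587,-.221,.045])))
cv2.imwrite("pics/w1.png",d['image'][:,:,::-1])
E
```

```text
3.45 [ 0.58922351 -0.2236427   0.20426253] [3.12464167e+00 1.48071759e-04 1.54436366e+00]
[([0.59, -0.219, 0.001], 0.76)]
[([0.584, -0.217, 0.049], 0.64)]
0.65 257 314 144 205
[283.83345642 179.687276  ]
```

View pics/w1.png

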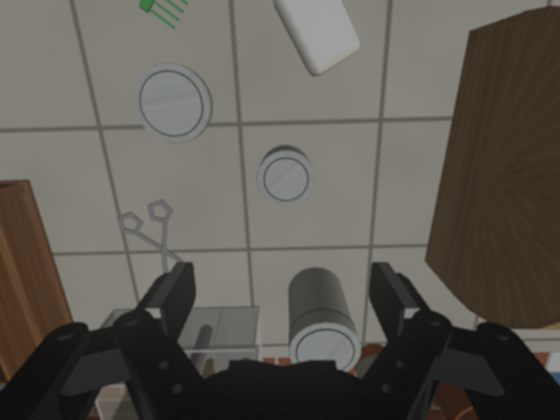

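The wrist view agrees: the lid centre is at (286,179) against (284,180) predicted. Descending now.

play_rows --steps '[-0.002,0.004,-0.05,0,-1,0,0,-0.05,0,-1,0,0,-0.05,0,-1,0,0,-0.03,0,-1,0,0,0,0,-1]'

```text
clock: 4.28
tool_pos: [0.5996, -0.2196, 0.0386]
tool_rot: [3.092, 0.007, 1.55]
contact_force: [-0.7, -1.0, -0.0]
width: 1.002
```

play_rows --steps '[-0.012,0.0,-0.01,0,-1,0,0,-0.01,0,-1,0,0,0,0,-1]'

```text
clock: 4.65
tool_pos: [0.5897, -0.2201, 0.0226]
tool_rot: [3.085, 0.008, 1.55]
contact_force: [-0.7, 0.8, 0.1]
width: 0.995
```

play_rows --steps '[-0.003,0.001,-0.01,0,-1,-0.001,0,-0.006,0,-1,0,0,0,0,-1,0,0,0,0,1,0,0,0,0,1,0,0,0,0,1,0,0,0,0,1]'

```text
clock: 5.52
tool_pos: [0.5862, -0.2193, 0.0071]
tool_rot: [3.083, 0.009, 1.55]
contact_force: [-0.7, -0.2, -2.2]
width: 0.678
```

play_rows --steps '[0,0,0.02,0,1,0,0,0.04,0,1,0,0,0.05,0,1,0,0,0.05,0,1,0,0,0.05,0,1,0,0,0.05,0,1,0,0,0,0,1]'

```text
clock: 6.4
tool_pos: [0.584, -0.2191, 0.283]
tool_rot: [3.079, 0.009, 1.549]
contact_force: [0.0, -0.0, -1.4]
width: 0.684
```

play_rows --steps '[-0.01,0.045,0.005,0,1,-0.01,0.045,0,0,1,-0.01,0.045,0,0,1,-0.01,0.045,0,0,1,-0.01,0.045,0,0,1,-0.01,0.045,0,0,1,0,0.045,0,0,1,0,0,0,0,1]'

```text
clock: 7.4
tool_pos: [0.5144, 0.1043, 0.2879]
tool_rot: [3.084, 0.009, 1.547]
contact_force: [0.9, 0.1, -1.5]
width: 0.681
```

play_rows --steps '[0.012,0.012,-0.03,0,1,0,0,-0.03,0,1,0,0,0,0,1]'

```text
clock: 7.78
tool_pos: [0.5252, 0.1146, 0.2267]
tool_rot: [3.085, 0.01, 1.547]
contact_force: [-0.4, 0.8, -0.9]
width: 0.682
```

Run:
```python
from h import *
s=r.sense();print(s['tool_pos'])
a=r.camera("side");b=r.camera("top")
for c in ("side","top"):
  for l in ("tin","store","pull"): print(c,l,[(np.round(x['location'],3).tolist(),round(x['p'],2)) for x in r.spot_point(l,c)[:2]])
cv2.imwrite("pics/st1.png",np.vstack([cv2.resize(a['image'][160:420,180:560],None,fx=1.1,fy=1.1),cv2.resize(b['image'][60:330,20:400],None,fx=1.1,fy=1.1)])[:,:,::-1])
```

```text
[0.52522104 0.114628   0.22672726]
side tin [([0.53, 0.112, 0.221], 0.85)]
side store [([0.586, 0.11, -0.001], 0.76)]
side pull [([0.622, 0.109, 0.231], 0.69)]
top tin [([0.53, 0.118, 0.224], 0.43)]
top store [([0.583, 0.114, -0.0], 0.94)]
top pull [([0.631, 0.109, 0.234], 0.72)]
```

View pics/st1.png

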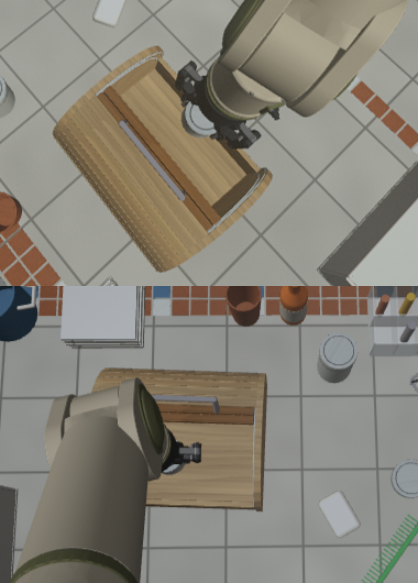

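play_rows --steps '[-0.001,0,-0.03,0,1,-0.001,0,-0.03,0,1,-0.001,0,-0.03,0,1,-0.001,0,-0.03,0,1,-0.001,0,-0.03,0,1,0,0,0,0,1]'

```text
clock: 8.93
tool_pos: [0.5246, 0.1169, 0.0789]
tool_rot: [3.071, 0.004, 1.548]
contact_force: [0.3, 0.3, -0.8]
width: 0.682
```

play_rows --steps '[0,0,-0.03,0,1,0,0,-0.02,0,1,0,0,0,0,1,0,0,-0.006,0,1,0,0,0,0,1]'

```text
clock: 9.55
tool_pos: [0.5291, 0.118, 0.028]
tool_rot: [3.063, 0.001, 1.547]
contact_force: [-1.0, 0.2, -1.3]
width: 0.681
```

play_rows --steps '[0,0,-0.005,0,1,0,0,-0.004,0,1,0,0,-0.003,0,1,0,0,0,0,1]'

```text
clock: 10.05
tool_pos: [0.5297, 0.1183, 0.0164]
tool_rot: [3.061, 0.0, 1.548]
contact_force: [0.1, -0.4, -0.7]
width: 0.679
```

play_rows --steps '[0,0,-0.002,0,1,0,0,0,0,1]'

```text
clock: 10.3
tool_pos: [0.5305, 0.1183, 0.015]
tool_rot: [3.059, -0.0, 1.547]
contact_force: [-1.9, -0.3, 1.5]
width: 0.684
```

play_rows --steps '[0,0,0,0,-1,0,0,0,0,-1,0,0,0,0,-1,0,0,0,0,-1]'

```text
clock: 10.8
tool_pos: [0.5308, 0.1183, 0.015]
tool_rot: [3.059, -0.0, 1.547]
contact_force: [0.1, -0.9, -0.6]
width: 1.001
```

play_rows --steps '[0,0,0.02,0,-1,0,0,0.04,0,-1,0,0,0.05,0,-1,0,0,0.05,0,-1,0,0,0.05,0,-1,0,0,0.06,0,-1,0,0,0.06,0,-1,0,0,0,0,-1]'

```text
clock: 11.8
tool_pos: [0.5283, 0.1174, 0.3552]
tool_rot: [3.06, -0.001, 1.547]
contact_force: [0.9, -0.1, -1.1]
width: 1.001
```

Run:
```python
from h import *
s,d=wrist();print(s['clock'],s['tool_pos'])
r.camera("side");r.camera("top")
for c in ("side","top","wrist"):
  for l in ("tin","pull"): print(c,l,[(np.round(x['location'],3).tolist(),round(x['p'],2)) for x in r.spot_point(l,c)[:2]])
cv2.imwrite("pics/w2.png",d['image'][:,:,::-1])
```

```text
11.8 [0.52827539 0.11743686 0.35516018]
side tin [([0.531, 0.116, 0.009], 0.78)]
side pull [([0.624, 0.11, 0.231], 0.66)]
top tin [([0.535, 0.12, 0.013], 0.7)]
top pull [([0.626, 0.111, 0.234], 0.97)]
wrist tin [([0.534, 0.12, 0.011], 0.93)]
wrist pull [([0.628, 0.111, 0.233], 0.89)]
```

View pics/w2.png

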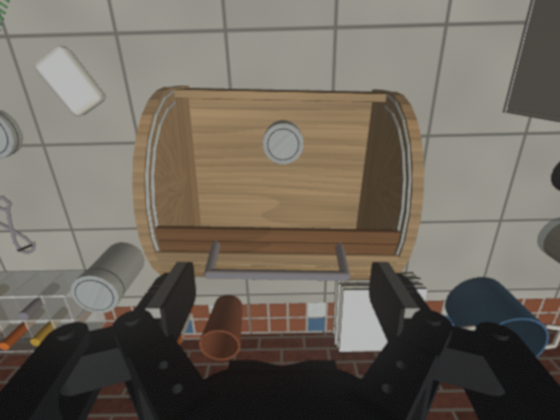

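The tin stands upright at (283,143) in the picture. The bar runs from (210,272) to (346,276). Next: turn the wrist so the jaws straddle the bar.

play_rows --steps '[0.012,0,0,-0.175,0.2,0.012,0,0,-0.175,0.2,0.012,0,0,-0.175,0.2,0.012,0,0,-0.175,0.2,0.012,0,0,-0.175,0.2,0.012,0,0,-0.175,0.2,0.012,0,0,-0.175,0.2,0.012,0,0,-0.175,0.2]'

```text
clock: 13.25
tool_pos: [0.6238, 0.1167, 0.3448]
tool_rot: [3.071, 0.01, 0.102]
contact_force: [-0.5, -0.1, -0.6]
width: 0.399
```

play_rows --steps '[0,0,-0.03,-0.17,0.2,0,0,-0.02,0,0.2,0,0,0,0,0.2]'

```text
clock: 13.62
tool_pos: [0.6247, 0.117, 0.2915]
tool_rot: [3.068, 0.012, -0.076]
contact_force: [0.1, -0.7, 0.5]
width: 0.4
```

Run:
```python
from h import *
s,d=wrist();print(s['tool_pos'])
r.camera("side")
for c in ("side","wrist"): print(c,[(np.round(x['location'],3).tolist(),round(x['p'],2)) for x in r.spot_point("pull",c)[:2]])
cv2.imwrite("pics/w3.png",d['image'][:,:,::-1])
for p in ((-.0,0,.0),(0,0.04,0),(0,-.04,0)): print(proj(d,np.array([.627,.111,.233])+p).round())
```

```text
[0.62465482 0.11700115 0.29148853]
side [([0.624, 0.109, 0.232], 0.6)]
wrist [([0.624, 0.111, 0.231], 0.93)]
[286. 225.]
[282. 171.]
[290. 271.]
```

View pics/w3.png

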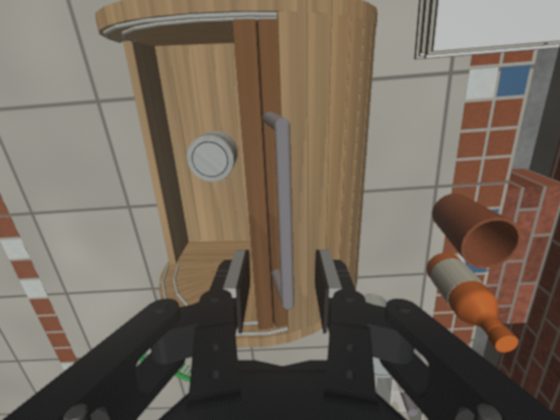

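play_rows --steps '[0.001,-0.004,-0.03,0.03,0.2,0,0,-0.03,0,0.2,0,0,-0.015,0,0.2,0,0,0,0,0.2]'

```text
clock: 14.32
tool_pos: [0.629, 0.113, 0.2217]
tool_rot: [3.074, 0.001, -0.044]
contact_force: [-0.1, -0.4, -0.0]
width: 0.395
```

play_rows --steps '[-0.003,0,-0.008,0,0.2,0,0,0,0,0.2,0,0,0,0,1,0,0,0,0,1,0,0,0,0,1]'

```text
clock: 14.95
tool_pos: [0.627, 0.1132, 0.2159]
tool_rot: [3.075, -0.003, -0.044]
contact_force: [0.6, -0.7, -3.8]
width: 0.089
```

```bash
cat > arc.py <<'E'
import numpy as np,sys
from cell import r
p=np.array(r.sense()['tool_pos'])
# circle in store frame: TCP centre offset from grip: bar = TCP + (bx,0,bz)
zo=float(sys.argv[1]);n=int(sys.argv[2]);aend=float(sys.argv[3])
xs=p[0]-.584; zs=p[2]+zo-.072
a=np.arctan2(zs,-xs);print("a",a,"joint",a-.279,"rad",np.hypot(xs,zs))
A=np.linspace(a,aend,n+1);X=-.165*np.cos(A)+.584;Z=.165*np.sin(A)+.072-zo
X[0],Z[0]=p[0],p[2]
print(np.c_[np.diff(X),-.04*np.diff(X),np.diff(Z)].round(4).tolist())
E
python3 arc.py 0.0155 16 0.279
```

```text
a 1.834135234515476 joint 1.5551352345154759 rad 0.16511966725595342
[[-0.0157, 0.0006, 0.0033], [-0.0159, 0.0006, 0.0019], [-0.016, 0.0006, 0.0003], [-0.016, 0.0006, -0.0012], [-0.0158, 0.0006, -0.0028], [-0.0154, 0.0006, -0.0043], [-0.015, 0.0006, -0.0058], [-0.0143, 0.0006, -0.0072], [-0.0136, 0.0005, -0.0086], [-0.0127, 0.0005, -0.0098], [-0.0117, 0.0005, -0.011], [-0.0105, 0.0004, -0.0121], [-0.0093, 0.0004, -0.0131], [-0.008, 0.0003, -0.0139], [-0.0066, 0.0003, -0.0146], [-0.0052, 0.0002, -0.0152]]
```

play_rows --steps '[-0.016,0.0006,0.003,0,1,-0.016,0.0006,0.002,0,1,-0.016,0.0006,0,0,1,-0.016,0.0006,-0.001,0,1,0,0,0,0,1]'

```text
clock: 15.58
tool_pos: [0.5688, 0.1156, 0.2214]
tool_rot: [3.075, -0.019, -0.043]
contact_force: [-0.4, -1.7, -5.3]
width: 0.092
```

```bash
python3 arc.py 0.0155 14 0.27
```

```text
a 1.4791347321412438 joint 1.2001347321412439 rad 0.16561709099249283
[[-0.0141, 0.0006, -0.0025], [-0.0139, 0.0006, -0.0031], [-0.0136, 0.0005, -0.0043], [-0.0132, 0.0005, -0.0055], [-0.0126, 0.0005, -0.0066], [-0.012, 0.0005, -0.0076], [-0.0113, 0.0005, -0.0087], [-0.0105, 0.0004, -0.0096], [-0.0097, 0.0004, -0.0105], [-0.0087, 0.0003, -0.0113], [-0.0077, 0.0003, -0.012], [-0.0067, 0.0003, -0.0126], [-0.0055, 0.0002, -0.0131], [-0.0044, 0.0002, -0.0136]]
```

play_rows --steps '[-0.014,0.0006,-0.0025,0,1,-0.014,0.0006,-0.003,0,1,-0.0136,0.0005,-0.0043,0,1,-0.0132,0.0005,-0.0055,0,1,-0.0126,0.0005,-0.0066,0,1,0,0,0,0,1]'

```text
clock: 16.32
tool_pos: [0.5135, 0.1181, 0.2054]
tool_rot: [3.079, -0.045, -0.044]
contact_force: [0.2, -0.3, -6.0]
width: 0.09
```

```bash
python3 arc.py 0.0155 10 0.27
```

```text
a 1.1284721824252835 joint 0.8494721824252834 rad 0.16479762720665123
[[-0.0126, 0.0005, -0.0064], [-0.0119, 0.0005, -0.0077], [-0.0112, 0.0004, -0.0086], [-0.0104, 0.0004, -0.0096], [-0.0096, 0.0004, -0.0104], [-0.0086, 0.0003, -0.0112], [-0.0076, 0.0003, -0.0119], [-0.0066, 0.0003, -0.0125], [-0.0055, 0.0002, -0.013], [-0.0044, 0.0002, -0.0135]]
```

play_rows --steps '[-0.0126,0.0005,-0.0064,0,1,-0.012,0.0005,-0.0077,0,1,-0.011,0.0004,-0.0086,0,1,-0.0104,0.0004,-0.0096,0,1,-0.0096,0.0004,-0.0104,0,1,0,0,0,0,1]'

```text
clock: 17.08
tool_pos: [0.4624, 0.1204, 0.1648]
tool_rot: [3.082, -0.055, -0.046]
contact_force: [0.8, 0.4, -2.6]
width: 0.094
```

```bash
python3 arc.py 0.0155 6 0.27
```

```text
a 0.7278461153655582 joint 0.4488461153655582 rad 0.16285604906940246
[[-0.0096, 0.0004, -0.0083], [-0.0072, 0.0003, -0.0103], [-0.0064, 0.0003, -0.0108], [-0.0056, 0.0002, -0.0113], [-0.0047, 0.0002, -0.0117], [-0.0038, 0.0002, -0.012]]
```

play_rows --steps '[-0.0085,0.0004,-0.009,0,1,-0.0072,0.0003,-0.0103,0,1,-0.0064,0.0003,-0.0108,0,1,-0.0056,0.0002,-0.0113,0,1,0,0,0,0,1]'

```text
clock: 17.7
tool_pos: [0.4363, 0.1215, 0.123]
tool_rot: [3.083, -0.058, -0.047]
contact_force: [2.2, -0.1, -4.8]
width: 0.085
```

```bash
python3 arc.py 0.0155 3 0.26
```

```text
a 0.4230984611664998 joint 0.14409846116649977 rad 0.16193295468951543
[[-0.0063, 0.0003, -0.007], [-0.003, 0.0001, -0.0085], [-0.0025, 0.0001, -0.0086]]
```

play_rows --steps '[-0.004,0.0003,-0.008,0,1,-0.003,0.0001,-0.0085,0,1,-0.0025,0.0001,-0.008,0,1,0,0,0,0,1]'

```text
clock: 18.2
tool_pos: [0.4293, 0.1226, 0.0986]
tool_rot: [3.086, -0.064, -0.048]
contact_force: [3.3, 1.2, -4.0]
width: 0.089
```

```bash
python3 arc.py 0.0155 3 0.25
```

```text
a 0.26580828217692126 joint -0.013191717823078764 rad 0.1603440269638566
[[-0.0047, 0.0002, 0.0004], [-0.0002, 0.0, -0.0008], [-0.0002, 0.0, -0.0008]]
```

play_rows --steps '[-0.001,0,-0.005,0,1,0,0,0,0,1]'

```text
clock: 18.45
tool_pos: [0.4295, 0.1232, 0.0948]
tool_rot: [3.089, -0.067, -0.049]
contact_force: [2.8, -1.3, -3.6]
width: 0.09
```

Run:
```python
from h import *
a=r.camera("side");b=r.camera("top");s,d=wrist()
for c in ("side","top","wrist"): print(c,[(np.round(x['location'],3).tolist(),round(x['p'],2)) for x in r.spot_point("pull",c)[:2]])
cv2.imwrite("pics/st2.png",np.hstack([cv2.resize(a['image'][180:420,200:460],None,fx=1.5,fy=1.5),cv2.resize(d['image'],(480,360))])[:,:,::-1])
```

```text
side [([0.426, 0.117, 0.116], 0.8)]
top [([0.429, 0.115, 0.121], 0.68)]
wrist [([0.428, 0.119, 0.119], 0.77)]
```

View pics/st2.png

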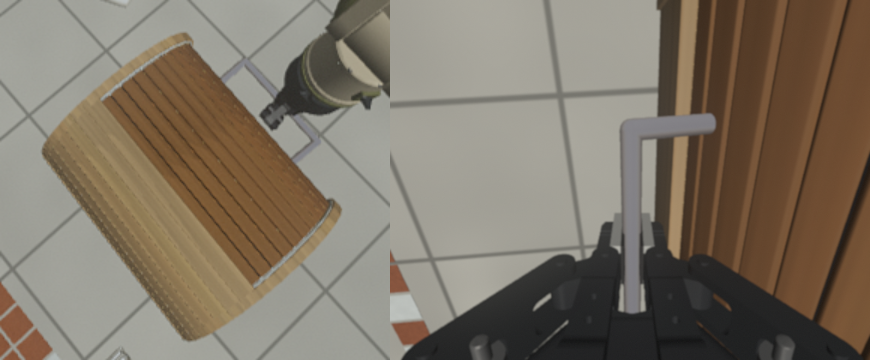

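The door looks shut, with the pull at about z 0.119 (0.117 expected). One more nudge down to find the stop.

play_rows --steps '[-0.001,0,-0.008,0,1,0,0,0,0,1]'

```text
clock: 19.0
tool_pos: [0.4301, 0.1245, 0.0882]
tool_rot: [3.092, -0.071, -0.048]
contact_force: [3.7, -1.2, -9.5]
width: 0.087
```

play_rows --steps '[0,0,0,0,0.5,0,0,0,0,0.5,0,0,0.01,0,0.5,0,0,0.02,0,0.5,0,0,0.02,0,0.5,0,0,0,0,0.5]'

```text
clock: 19.75
tool_pos: [0.4259, 0.1235, 0.1393]
tool_rot: [3.089, -0.062, -0.048]
contact_force: [-0.7, 1.2, 0.1]
width: 0.25
```

play_rows --steps '[0,0,0.04,0,0.5,0,0,0.05,0,0.5,0,0,0.05,0,0.5,0,0,0.05,0,0.5,0,0,0,0,0.5]'

```text
clock: 20.38
tool_pos: [0.4234, 0.123, 0.333]
tool_rot: [3.087, -0.057, -0.047]
contact_force: [-0.5, 0.2, -1.3]
width: 0.255
```

Run:
```python
from h import *
a=r.camera("side");b=r.camera("top");s,d=wrist()
for c in ("side","top","wrist"): print(c,[(np.round(x['location'],3).tolist(),round(x['p'],2)) for x in r.spot_point("pull",c)[:2]])
cv2.imwrite("pics/st3.png",np.hstack([cv2.resize(a['image'][180:420,200:460],None,fx=1.5,fy=1.5),cv2.resize(d['image'],(480,360))])[:,:,::-1])
```

```text
side [([0.427, 0.119, 0.117], 0.63)]
top [([0.43, 0.118, 0.12], 0.73)]
wrist [([0.43, 0.12, 0.115], 0.56)]
```

View pics/st3.png

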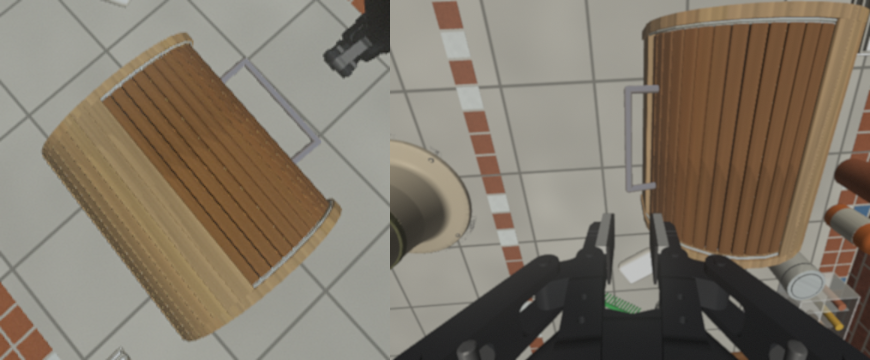

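The door is down, with the pull at z ≈ 0.117 (the shut value), and the gripper is clear of everything. Handing in.

```bash
python3 -c "
from cell import r
print(r.finish_job())"
```

```text
the job is handed in; nothing more can be done
None
```

The tin is standing inside the store and the door is rolled shut. I handed the job in at about 20.5 s of the 54 s allowed; the hand-in gives no verdict.

- **Tin:** I gripped it, lifted it over the end wall, lowered it until the force reading showed floor contact, and released it. After release, the wrist picture showed it upright. All three cameras put its underside 9–13 mm up (the floor is at 8 mm), at about x −52, y +2 mm in the store frame. The door was still open then, at about 1.55 rad. I could not see the tin again once the door was shut.
- **Door:** I pinched the pull bar from above and followed its arc down, with low forces (largest reading about 10 N). I then opened the jaws part way and lifted clear. The last pictures put the pull at z 0.115–0.120 m against 0.117 m for fully shut, which is within about 0.02 rad. The gripper was clear of everything.
- **What was off:** The tool drifted by up to about 5° of tilt during the moves, which I left uncorrected because it did no harm. The final downward nudge gave about 10 N, so I could not tell a firm end stop from the fingers sliding on the bar. I relied on the cameras for the door being shut.

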